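# Work the folding lid stay of a parts box through its cycle

### The job

Test the newly fitted folding stay of the steel parts box: raise the lid all the way until the stay goes straight, ease it back until the stay's knee has locked and take the hand away, so that the lid stands open on the locked stay by itself for a moment. Then lift the lid slightly, all the way to its stop, to take the load off the stay, push the knee peg back through so that the stay folds, and lower the lid until it is fully shut, without slamming it. Be gentle with the stay, which bends if pushed with more than 8 N at any time, and leave the tools lying around where they are.

Things in the scene. Friction and masses are not known exactly. Their poses are not given: they have to be found in the camera images.
- box: Fixed grey steel parts box, 160 (x) x 220 (y) x 100 mm high, origin under the centre of its floor; its x axis points from the grip side to the hinge side, y to the side that carries the stay, z up. The lid, hinge and stay are fixed to it and turn with it.
- lid_grip (a point): Centre of the lid's grip: a black barrel 22 mm across and 32 mm long, lying along the box's y, on a 16 mm wide neck in the middle of the lid's free edge, 36 mm out from that edge; 196 mm from the hinge axis and 3 mm off its plane, so 104 mm above the bench when shut. Pinched on its two ends (along y) it can pivot in the fingers while the lid turns.
- lid_hinge (a point): Middle of the lid's hinge axis, which lies along the box's y on the far rim, 80 mm from the box's centre, 101 mm above the bench.
- lid (a joint): Lid angle: 0 shut (flat), grows as the grip rises and swings over towards the hinge side. The straight stay stops it at about 1.30 rad; on the locked stay it rests at about 1.12 rad, the grip 34 mm lower along its arc. About 0.9 kg (12 % either way). Stiff damped hinge: lifting takes about 8 N at the grip; above 0.9 rad the lid stays where it is left, lower down it may sink slowly.
- knee (a joint): Knee angle of the stay: 0 folded (lid shut), grows as the stay straightens; about 2.32 when straight, and it stops at about 3.02, past straight, where it is locked and carries the lid. A weak spring tips the knee to the locked side once the lid has been raised to the stop; easing the lid back (press gently on the grip, about 3 N) then turns it into the lock.
- knee_peg (a point): A point on the axis of the knee peg, a level steel peg of 14 mm diameter that sticks out from the stay's knee along the box's +y, from 124 to 174 mm from the box's middle plane (this point: 162 mm). In the box's frame it is at x 65, z 104 mm when shut and x 17, z 117 when locked. Pushed along the box's +x it unlocks and folds the stay.
- stay: Folding stay of two flat dark steel bars, 60 mm between pivots, 14 mm wide, 4 mm thick, on the box's +y side, 118 to 127 mm from the middle plane, turning in the box's x-z plane. Origin at the lower pivot, box frame x 26, z 58 mm; the upper bar is pinned to the lid's side edge 75 mm from the hinge. The knee peg is part of it.
- wrench: Loose steel open-end wrench, 170 mm, bystander; origin under its middle.
- screwdriver: Loose screwdriver, 180 mm, bystander; origin under its middle.
- file: Loose flat file with wooden handle, 280 mm long, bystander; origin on its underside near the handle.
- dial_gauge: Loose dial gauge, 58 mm round, 22 mm high, with a stem, bystander; origin under the dial's centre.
- socket: Loose steel socket, 28 mm diameter, 38 mm high, bystander; origin under its centre.
- oil_bottle: Loose grey bottle, 56 mm diameter, 130 mm high, behind the box, bystander; origin under its centre.
- hammer: Loose hammer, 260 mm, bystander; origin under its middle.
- peg_straight (a point): Fixed point, no mark: where knee_peg is with the stay straight (box frame x 43, z 116 mm). With the lid left on the lock, pushing the peg there takes 10 to 12 N; with the lid lifted to its stop and let go (the hinge holds it) about 2 N, then about 5 N 7 mm beyond and 8 N at 10 mm, as the stay drags the lid down. From 4 to 7 mm beyond it stays on the folding side; lowering the lid folds the rest.

How it is judged (in metres and radians):
On the way, in this order (a step that is already met when the one before it is completed fails the run):
1. the lid stands open on the locked stay (knee above 2.9 rad, lid above 1.0 rad) and the robot touches neither box, lid nor stay (value of joint knee above 2.9 rad and value of joint lid above 1 rad and contact force between each of the fingers, the arm and box below 0.1 N), for 0.4 s.
2. the lid is lifted off the lock (above 1.24 rad) (value of joint lid above 1.24 rad), for 0.05 s.
3. the knee is through to its folding side (below 2.25 rad) with the lid still up (above 0.8 rad) (value of joint knee below 2.25 rad and value of joint lid above 0.8 rad), for 0.05 s.
At the end, for the whole second after the job is handed in: The lid is fully shut (within 0.03 rad) with the stay folded (knee below 0.1 rad), at rest, and every tool and the bottle lie within 30 mm of where they were (value of joint lid below 0.03 rad and value of joint knee below 0.1 rad and velocity of joint lid between -0.05 and 0.05 rad/s and distance of each of wrench, screwdriver, file, dial_gauge, socket, oil_bottle, hammer from where it was at the start of the episode below 0.03 m); the robot touches nothing.
It fails at once if the stay (bars or knee peg) is pushed with more than 8 N (contact force between any of the fingers, the arm and stay above 8 N).
It fails at once if the lid is slammed: it swings shut faster than 2 rad/s (velocity of joint lid below -2 rad/s).
It fails at once if a tool or bottle lying round the box is moved by more than 30 mm (distance of any of wrench, screwdriver, file, dial_gauge, socket, oil_bottle, hammer from where it was at the start of the episode above 0.03 m).
It also fails if it takes over 72 s, if anything falls off the work surface, if the arm or the gripper's body presses on something with over 40 N, if the wrist force passes 120 N, or if a joint passes its speed limit or range.

### The arm

A 6-joint arm with a two-finger parallel gripper is mounted at the origin on the work surface. World frame = base frame: x ahead of the robot, y to its left, z up, the work surface at z = 0. Lengths are in mm, angles in rad, forces in N, time in s.
With the tool pointing down it reaches from about 375 to 900 mm from the base axis. Payload 3.1 kg.
Tool frame: the origin (TCP) lies midway between the tips of the shut fingers; the grasp point (between the pads) lies behind it (robot.grip_depth is the z of the grasp point in the tool frame, in mm); z points along the fingers, y is the line along which they close (so a half turn about z gives the same grasp; the last joint's range is limited). The gripper opens to 85 mm and grips with 20 to 120 N. Pads are 22 mm wide; open, the fingers measure 114 mm over their backs; the gripper's body (76 mm by 85 mm) begins 54 mm behind the grasp point. The pads swing forward as they close: fully open they stand 13 mm farther back than shut.
Start: joints at [-0.178, 0.527, 1.433, -0, 1.181, -0.178], TCP at [624.977, 0.034, 197.31] pointing down, gripper open.
Joint ranges: [-3.08, 3.08], [-0.75, 2.2], [0.22, 2.44], [-1.43, 4.57], [0, 2.65], [-2.85, 2.85]. Speed limits (rad/s): [2.79, 2.79, 3.14, 3.14, 3.14, 3.14].

### API

Orientations are given as [roll, pitch, yaw] about the fixed x, y, z axes, in that order (R = Rz(yaw) Ry(pitch) Rx(roll)).
In Python, from station import robot gives the robot as it stands.
- The arm moves only by the tool step_arm, never from a script. Its arguments are lists of equal length, an entry for each row: "rot": the turn, a rotation vector about the tool's x, y, z in degrees, a list of three; "delta_pos": the shift along the tool's x, y, z in cm, a list of three; "hand": the closure, from 0 (fully open) to 1 (shut). In form: {"rot": [[ax, ay, az], ...], "delta_pos": [[tx, ty, tz], ...], "hand": [hand, ...]}. A call has 1 to 12 rows; each row is the pose to reach, as a shift and turn from the pose commanded when the call began, along the tool's axes at that moment; what a row does not reach only later rows make up. A row lasts 1/10 s, in which the tool goes at most 50 mm and 8.59 degrees, less where a joint would pass 70% of its speed; a pose out of reach is approached as far as the arm can. A call with a gripper value outside its range is refused whole. The fingers move at their own pace and stop on an object; "newtons" is the grip in N (left out, the last holds). Time passes only in rows, so rows that repeat a pose let the fingers close. It gives the time, the measured TCP pose, the force, the opening and the grip force at its end, in the units of the state.
- robot.get_obs(): the state, without advancing time (a new reading comes with each control period).
- robot.capture(name): name is "scene" or "side" or "wrist"; returns the picture (384x512x3 uint8, red, green, blue); there is no depth.
- robot.camera_info(name): a dict with "fovy" (degrees; the focal length in pixels is half the picture's height over the tangent of half this angle, whatever the lens; pixels are square), "cx", "cy" (the principal point, pixels), "k1" (the pictures are not rectified: a ray, as slopes to the right and down, at radius r is drawn at 1 + k1 r^2 times it, then the intrinsics apply), "R" (3x3) and "t" (3): a world point X has camera coordinates R X + t; the wrist camera has in their place "T_tool_cam" (4x4, takes a point from camera to tool coordinates, whose origin is the TCP and whose axes are the flange's). Camera axes: x right, y down, z forward; pixel columns grow to the right and rows downward; lengths in mm; the calibration is good to about 2 mm. A picture is of the moment at which its call begins: read the wrist's pose just before it. camera_info takes no time and is no camera call.
- robot.hand_in(): hands the job in; it is judged then, once.
Trained networks look in the newest picture that a camera, given by its name, has taken for a name from the list of things; names that differ only in an ending like _2 or _b are one class to them, and where a whole thing is asked for, a point or a joint stands for the part that bears it (a point fixed in the world has none). Each returns a list of dicts, best first, with "p" (0 to 1); they miss things now and then, are a little off and sometimes report something else, mostly with a low value. They report only what shows in the picture. A call takes as long as a camera call.
- robot.search_frame(camera, thing): "centre" ([column, row] as shares, 0 to 1, of the picture: columns of its width, rows of its height, amid what is visible of it).
- robot.cut_out(camera, thing): "region" (384x512 bool, what is visible of it) and "centre" ([column, row] as shares, 0 to 1, of the picture: columns of its width, rows of its height, amid what is visible of it).
The state is a dict: "clock": time; "q": joint angles; "joint_velocities": joint speeds; "joint_efforts": joint torques, N m; "tcp_pos": TCP position; "orientation": TCP orientation; "ft_force": force on the tool from outside, world axes, zero at the start; "moment": the same for the moment, N m; "gripper_width": finger opening in mm; "gripper_force": force on a finger pad.
Only numpy, scipy, OpenCV 4.12 (cv2) and the standard library are available. Lean on these libraries where they do the work, as an engineer would, in place of code of your own. Each camera call takes 0.05 s, during which the arm holds its last target. There are 200 camera calls.

## Working session

There is one attempt and no reset: what is moved stays moved. The work goes in short steps, Python scripts to look and compute and a tool call to move; the robot and the scene stay as the last step left them, time stands still between calls to the robot, and variables do not carry over. Pictures are saved under pics/ and viewed, at most 10 in all, crops included, and the job is handed in when it is done.

Besides the shell and the picture viewer there is one more tool, called after ">>>" as name(argument=value, ...) on one line, values as JSON. step_arm: Moves the arm, as the interface text tells. Its arguments: {"type":"object","properties":{"rot":{"type":"array","items":{"type":"array","items":{"type":"number"}}},"delta_pos":{"type":"array","items":{"type":"array","items":{"type":"number"}}},"hand":{"type":"array","items":{"type":"number"}},"newtons":{"type":"number"}},"required":["rot","delta_pos","hand"]}

```bash
mkdir -p pics; ls; cat > h.py <<'E'
import numpy as np, cv2
from station import robot
from scipy.spatial.transform import Rotation as Ro
def K(ci):
    f=192/np.tan(np.radians(ci['fovy'])/2); return f
def ext(name):
    ci=robot.camera_info(name)
    if 'R' in ci: return ci,np.array(ci['R']),np.array(ci['t'])
    o=robot.get_obs(); T=np.eye(4); T[:3,:3]=toolR(o); T[:3,3]=o['tcp_pos']
    M=np.linalg.inv(T@np.array(ci['T_tool_cam'])); return ci,M[:3,:3],M[:3,3]
def toolR(o):
    q=np.array(o['orientation']); 
    return Ro.from_euler('xyz',q).as_matrix()
def proj(name,X):
    ci,R,t=ext(name); c=R@np.array(X,float)+t; s=c[:2]/c[2]; s=s*(1+ci['k1']*(s@s)); return s*K(ci)+[ci['cx'],ci['cy']]
def ray(name,px):
    ci,R,t=ext(name); d=(np.array(px,float)-[ci['cx'],ci['cy']])/K(ci); s=d.copy()
    for _ in range(20): s=d/(1+ci['k1']*(s@s))
    v=R.T@np.array([s[0],s[1],1]); return -R.T@t, v/np.linalg.norm(v)
def onz(name,px,z):
    o,v=ray(name,px); return o+v*(z-o[2])/v[2]
def tri(rs):
    A=np.zeros((3,3));b=np.zeros(3)
    for o,v in rs:
        P=np.eye(3)-np.outer(v,v);A+=P;b+=P@o
    return np.linalg.solve(A,b)
E
python3 - <<'E'
from h import *
print(robot.get_obs(), robot.grip_depth)
ims=[]
for n in('scene','side'):
    im=robot.capture(n); 
    print(n,{k:np.round(v,3).tolist() for k,v in robot.camera_info(n).items()})
    for th in('box','lid_grip','knee_peg','stay','lid_hinge'):
        r=robot.search_frame(n,th)
        print(n,th,[(round(d['p'],2),np.round(np.array(d['centre'])*[512,384],1).tolist()) for d in r[:3]])
    cv2.imwrite(f'pics/{n}0.png',cv2.resize(im[:,:,::-1],(800,600)))
E
```

```text
pics
{'clock': 0.0, 'q': array([-1.78471883e-01,  5.28465345e-01,  1.43392906e+00, -6.83061349e-06,
        1.18139718e+00, -1.78531801e-01]), 'joint_velocities': array([ 7.06008667e-05, -1.15513348e-03,  1.63926304e-03,  6.59181418e-04,
        7.93108605e-04, -1.83167841e-03]), 'joint_efforts': array([ 2.50220628e-04, -4.42344439e+01, -1.78024775e+01, -2.06930472e-04,
        8.36740597e-03,  2.24214921e-05]), 'tcp_pos': array([6.24196203e+02, 1.89911416e-01, 1.96325702e+02]), 'orientation': array([-3.13942755e+00, -3.84283159e-04,  1.57085843e+00]), 'ft_force': array([-0.41629518,  0.18060673, -0.59311388]), 'moment': array([ 0.05158479,  0.05973601, -0.03303599]), 'gripper_force': 0.0, 'gripper_width': 85.33721336346785} -18.700000000000003
scene {'fovy': 57.967, 'cx': 256.206, 'cy': 187.739, 'k1': -0.057, 'R': [[-0.263, 0.965, -0.013], [0.638, 0.163, -0.752], [-0.724, -0.206, -0.659]], 't': [111.395, -304.134, 1258.565]}
scene box [(0.8, [266.7, 212.9]), (0.4, [169.2, 206.2])]
scene lid_grip [(0.73, [269.9, 197.2])]
scene knee_peg [(0.5, [328.6, 227.8])]
scene stay [(0.76, [331.4, 228.7])]
scene lid_hinge [(0.7, [267.6, 199.6]), (0.61, [329.0, 227.9])]
side {'fovy': 50.902, 'cx': 258.224, 'cy': 195.424, 'k1': -0.12, 'R': [[0.7, -0.714, -0.015], [-0.431, -0.405, -0.806], [0.57, 0.571, -0.591]], 't': [-392.849, 355.402, 524.761]}
side box [(0.76, [253.6, 203.1])]
side lid_grip [(0.81, [253.0, 190.7])]
side knee_peg [(0.53, [221.1, 154.3])]
side stay [(0.59, [221.2, 153.4])]
side lid_hinge [(0.82, [252.6, 191.9])]
```

View pics/scene0.png

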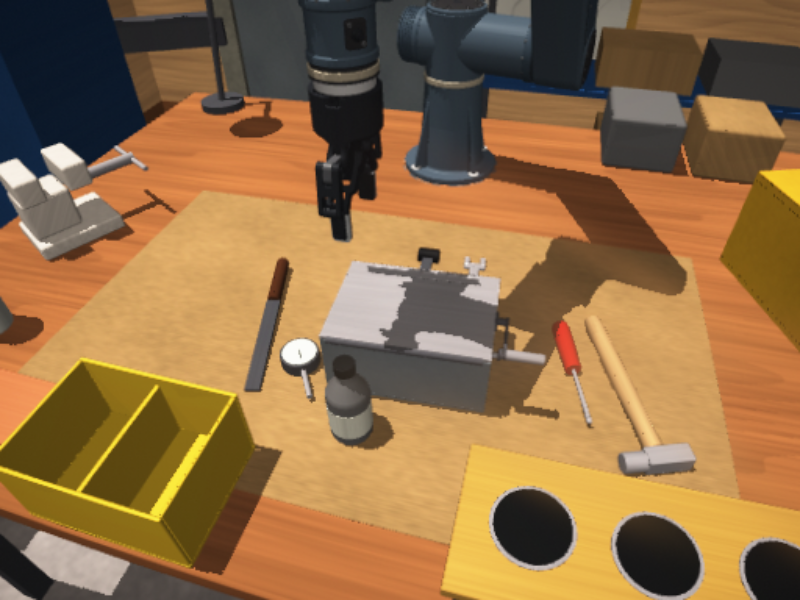

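View pics/side0.png

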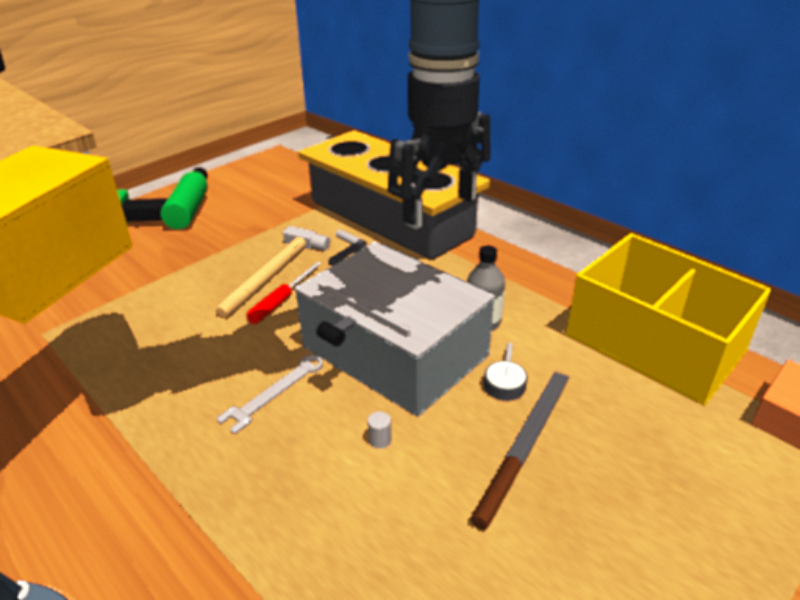

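Scene picture (800x600): the box lid's corners are at (352,263), (499,277), (495,362) and (322,335), with the grip at (429,256) and the peg tip at (545,358). Side picture: corners at (373,243), (494,295), (417,352) and (298,290), with the grip at (331,332). The stay is on the world +y side. The networks' lid_grip report marks the whole lid, so I fit the box pose from the corners instead.

```bash
cat > fit.py <<'E'
from h import *
from scipy.optimize import least_squares
S={'scene':[((352,263),(-80,-110)),((499,277),(-80,110)),((495,358),(80,110)),((324,333),(80,-110)),((429,256),(-116,0,104)),((545,358),(65,174,104))],
'side':[((373,243),(80,110)),((494,295),(80,-110)),((417,350),(-80,-110)),((298,290),(-80,110)),((331,332),(-116,0,104))]}
def W(p,X):
    c,s=np.cos(p[2]),np.sin(p[2]);return np.array([p[0]+c*X[0]-s*X[1],p[1]+s*X[0]+c*X[1],X[2]])
def f(p):
    r=[]
    for n in S:
        for px,X in S[n]:
            X=X if len(X)==3 else (*X,p[3])
            r+=list(proj(n,W(p,X))-np.array(px)*.64)
    return np.array(r)
s=least_squares(f,[600,0,0,103],loss='soft_l1'); p=s.x
print(p, np.round(f(p).reshape(-1,2),1).tolist())
for k,X in dict(grip=(-116,0,104),hinge=(80,0,101),peg0=(65,162,104),pegL=(17,162,117),pegS=(43,162,116)).items(): print(k,np.round(W(p,X),1))
E
python3 fit.py
python3 - <<'E'
from h import *
for t,z in dict(wrench=3,screwdriver=10,file=5,dial_gauge=15,socket=20,oil_bottle=65,hammer=10).items():
  for n in('scene','side'):
    r=robot.search_frame(n,t)
    if r: d=r[0];print(t,n,round(d['p'],2),np.round(onz(n,np.array(d['centre'])*[512,384],z)).tolist())
E
```

```text
[6.09831856e+02 7.11714812e+01 8.38468353e-02 1.05078367e+02] [[-1.3, -0.4], [-0.3, 0.6], [-1.7, 1.5], [-3.4, 3.5], [-1.7, -0.1], [0.2, 0.3], [-2.5, -1.5], [-1.9, -1.8], [-0.4, 2.0], [-4.7, -1.6], [-1.3, 0.3]]
grip [494.2  61.5 104. ]
hinge [689.6  77.9 101. ]
peg0 [661. 238. 104.]
pegL [613.2 234.  117. ]
pegS [639.1 236.2 116. ]
wrench scene 0.57 [368.0, 116.0, 3.0]
wrench side 0.9 [421.0, 115.0, 3.0]
screwdriver scene 0.69 [557.0, 286.0, 10.0]
screwdriver side 0.85 [536.0, 279.0, 10.0]
file scene 0.79 [612.0, -169.0, 5.0]
file side 0.81 [576.0, -175.0, 5.0]
dial_gauge scene 0.78 [668.0, -80.0, 15.0]
dial_gauge side 0.97 [659.0, -94.0, 15.0]
socket side 0.8 [481.0, -44.0, 20.0]
oil_bottle scene 0.96 [755.0, 20.0, 65.0]
oil_bottle side 0.83 [777.0, 25.0, 65.0]
hammer scene 0.69 [664.0, 381.0, 10.0]
hammer side 0.85 [621.0, 374.0, 10.0]
```

>>> step_arm(rot=[[0, 0, 8.5], [0, 0, 17], [0, 0, 25.5], [0, 0, 34], [0, 0, 42.5], [0, 0, 51], [0, 0, 59.5], [0, 0, 68], [0, 0, 76.5], [0, 0, 85], [0, 0, 85], [0, 0, 85]], delta_pos=[[0.6, -1.3, 0], [1.2, -2.6, 0], [1.8, -3.9, 0], [2.4, -5.2, 0], [3.0, -6.5, 0], [3.6, -7.8, 0], [4.3, -9.1, 0], [4.9, -10.4, 0], [5.5, -11.7, 0], [6.1, -13, 0], [6.1, -13, 0], [6.1, -13, 0]], hand=[0, 0, 0, 0, 0, 0, 0, 0, 0, 0, 0, 0])

```text
clock: 2.5
tcp_pos: [495.6, 60.9, 197.6]
orientation: [3.141, -0.001, 0.091]
ft_force: [0.3, -0.5, 0.6]
gripper_width: 85.3
gripper_force: 0.0
```

```bash
python3 - <<'E'
from h import *
o=robot.get_obs();print(o['tcp_pos'],o['orientation'],o['q'])
im=robot.capture('wrist');print(np.round(robot.camera_info('wrist')['T_tool_cam'],2).tolist(),robot.camera_info('wrist')['fovy'])
cv2.imwrite('pics/w1.png',im[:,:,::-1])
print('grip pred',proj('wrist',[494.2,61.5,104]))
for c in [(-80,-110),(-80,110),(80,110),(80,-110)]:
    cc,s=np.cos(.0838),np.sin(.0838);print(proj('wrist',[609.8+cc*c[0]-s*c[1],71.2+s*c[0]+cc*c[1],105]))
E
```

```text
[495.64994793  60.92344352 197.63871871] [ 3.14116562e+00 -1.38706004e-03  9.06957067e-02] [-1.01740480e-01  3.58300311e-01  1.74269776e+00 -1.78514636e-04
  1.03915146e+00  1.37845082e+00]
[[0.0, -0.95, -0.32, 82.37], [1.0, 0.0, -0.0, 0.66], [0.0, -0.32, 0.95, -175.72], [0.0, 0.0, 0.0, 1.0]] 65.19093819332309
grip pred [255.30815133 190.57614062]
[378.10488508 153.3104153 ]
[132.65089973 151.73769174]
[103.48315297 -70.55401952]
[409.26984237 -68.04966549]
```

View pics/w1.png

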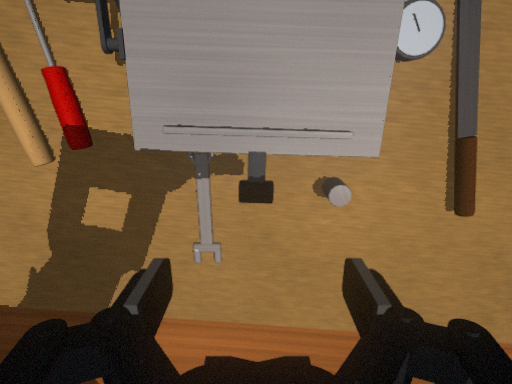

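Wrist picture: the grip is at (256.5,191) and the lid's front corners are at (135,150) and (381,157). This agrees with the prediction apart from a small yaw error, so I refit with these points.

```bash
cat >> fit.py <<'E'
print('---refit')
V=[((256.5,191.5),(-116,0,104)),((135,150),(-80,110)),((381,157),(-80,-110)),((397,60),(-80+100,-110))][:3]
def g(p):
    r=[3*(proj('wrist',W(p,X if len(X)==3 else (*X,p[3])))-np.array(px)) for px,X in V]
    return np.r_[f(p),np.ravel(r)]
s=least_squares(g,p,loss='soft_l1'); p=s.x
print(p, np.round(g(p).reshape(-1,2),1).tolist())
for k,X in dict(grip=(-116,0,104),hinge=(80,0,101),peg0=(65,162,104),pegL=(17,162,117),pegS=(43,162,116)).items(): print(k,np.round(W(p,X),1))
E
python3 fit.py
```

```text
[6.09831856e+02 7.11714812e+01 8.38468353e-02 1.05078367e+02] [[-1.3, -0.4], [-0.3, 0.6], [-1.7, 1.5], [-3.4, 3.5], [-1.7, -0.1], [0.2, 0.3], [-2.5, -1.5], [-1.9, -1.8], [-0.4, 2.0], [-4.7, -1.6], [-1.3, 0.3]]
grip [494.2  61.5 104. ]
hinge [689.6  77.9 101. ]
peg0 [661. 238. 104.]
pegL [613.2 234.  117. ]
pegS [639.1 236.2 116. ]
---refit
[6.09355531e+02 6.70286712e+01 6.24414325e-02 1.05910882e+02] [[-2.0, -1.6], [-1.4, 0.6], [-4.8, 1.4], [-5.8, 1.7], [-2.3, -0.4], [-2.8, 1.0], [-0.2, -1.3], [-0.4, -0.4], [-0.5, 3.1], [-3.4, -1.8], [-1.0, 0.8], [1.7, -0.4], [-0.7, 0.5], [-1.0, -0.1]]
grip [493.6  59.8 104. ]
hinge [689.2  72.  101. ]
peg0 [664.1 232.8 104. ]
pegL [616.2 229.8 117. ]
pegS [642.2 231.4 116. ]
```

>>> step_arm(rot=[[0, 0, 1.5], [0, 0, 1.5], [0, 0, 1.5], [0, 0, 1.5], [0, 0, 1.5], [0, 0, 1.5], [0, 0, 1.5], [0, 0, 1.5], [0, 0, 1.5], [0, 0, 1.5], [0, 0, 1.5], [0, 0, 1.5]], delta_pos=[[-0.2, 0.1, 3], [-0.2, 0.1, 6], [-0.2, 0.1, 9], [-0.2, 0.1, 11.4], [-0.2, 0.1, 11.4], [-0.2, 0.1, 11.4], [-0.2, 0.1, 11.4], [-0.2, 0.1, 11.4], [-0.2, 0.1, 11.4], [-0.2, 0.1, 11.4], [-0.2, 0.1, 11.4], [-0.2, 0.1, 11.4]], hand=[0, 0, 0, 0, 0.3, 0.7, 0.9, 0.9, 0.9, 0.9, 0.9, 0.9], newtons=25)

```text
clock: 3.75
tcp_pos: [493.1, 59.9, 83.5]
orientation: [3.142, -0.0, 0.061]
ft_force: [-0.4, -1.5, 0.0]
gripper_width: 8.5
gripper_force: 0.0
```

```bash
python3 - <<'E'
from h import *
from scipy.optimize import brentq
o=robot.get_obs();print({k:np.round(o[k],3).tolist() for k in('tcp_pos','orientation','ft_force','gripper_width','gripper_force')})
# arc in box frame rel. to shut grip
for a in np.r_[np.arange(0,1.35,.1),1.12,1.24]:
    r=np.hypot(196,3);b=np.arctan2(3,196)
    print(round(a,2),np.round([196-r*np.cos(a+b),r*np.sin(a+b)-3],1))
E
```

```text
{'tcp_pos': [493.131, 59.882, 83.492], 'orientation': [3.142, -0.0, 0.061], 'ft_force': [-0.399, -1.473, 0.002], 'gripper_width': 8.539, 'gripper_force': 0.0}
0.0 [0. 0.]
0.1 [ 1.3 19.6]
0.2 [ 4.5 38.9]
0.3 [ 9.6 57.8]
0.4 [16.6 76.1]
0.5 [25.4 93.6]
0.6 [ 35.9 110.1]
0.7 [ 48.  125.6]
0.8 [ 61.6 139.7]
0.9 [ 76.5 152.4]
1.0 [ 92.6 163.5]
1.1 [109.8 173. ]
1.2 [127.8 180.8]
1.3 [146.5 186.7]
1.12 [113.3 174.7]
1.24 [135.2 183.3]
```

```bash
python3 - <<'E'
from h import *
im=robot.capture('wrist');cv2.imwrite('pics/w2.png',im[:,:,::-1])
print(proj('wrist',[493.6,59.8,104]), proj('wrist',robot.get_obs()['tcp_pos']))
im=robot.capture('side');c=proj('side',[493,60,104]).astype(int);print(c)
cv2.imwrite('pics/s2.png',cv2.resize(im[c[1]-60:c[1]+60,c[0]-80:c[0]+80,::-1],(800,600),interpolation=2))
E
```

```text
[256.00189814 245.62947718] [255.92885585 231.2571401 ]
[210 213]
```

View pics/w2.png

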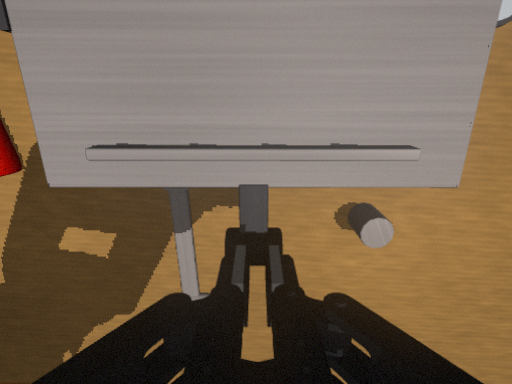

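View pics/s2.png

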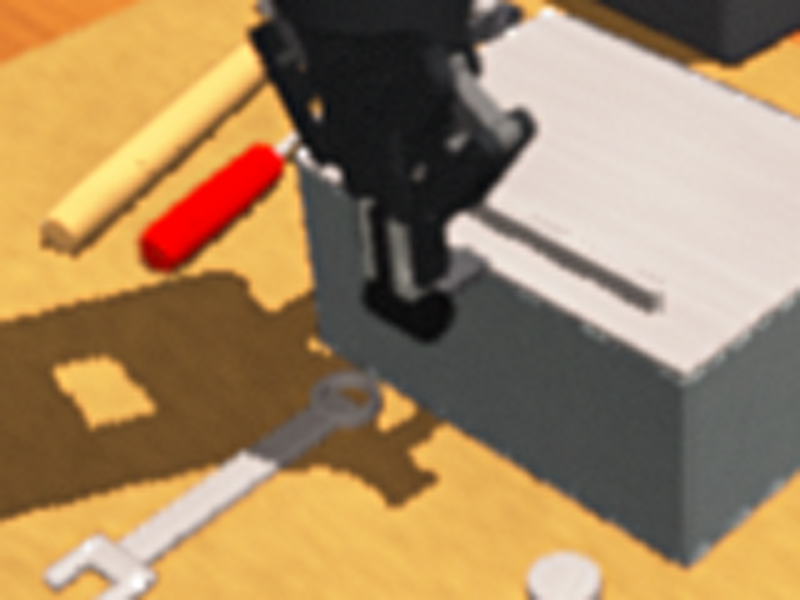

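The wrist and side pictures both show the fingers closed at 8.5 mm, with their visible ends at or above the barrel (wrist pixel (253,245)). I'll check the finger tip length against the start pictures, where the tips show in the scene at (342,238) and in the side view at (412,225).

```bash
python3 - <<'E'
from h import *
# start: closing along world x, TCP (624.2,0,196.3)
A=cv2.imread('pics/scene0.png')[140:280,260:440];B=cv2.imread('pics/side0.png')[100:250,360:540]
for z in (196,209,220,230,240):
    print(z,[np.round(proj(n,[624+s*48,0,z])/.64).tolist() for n in('scene','side') for s in(1,-1)])
print('wrist open tips at w1 (inner 172/343,row~259)')
ci=robot.camera_info('wrist');T=np.linalg.inv(np.array(ci['T_tool_cam']))
for z in(0,-13,-25,-35,-45):
    c=(T@[0,42.5,z,1])[:3]; s=c[:2]/c[2];s=s*(1+ci['k1']*s@s);print(z,s*K(ci)+[ci['cx'],ci['cy']])
cv2.imwrite('pics/c0.png',np.hstack([cv2.resize(A,(400,300)),cv2.resize(B,(400,300))]))
E
```

```text
196 [[343.0, 274.0], [368.0, 230.0], [463.0, 232.0], [410.0, 262.0]]
209 [[342.0, 266.0], [367.0, 221.0], [463.0, 223.0], [410.0, 252.0]]
220 [[342.0, 258.0], [367.0, 214.0], [463.0, 215.0], [409.0, 244.0]]
230 [[341.0, 251.0], [367.0, 208.0], [464.0, 208.0], [409.0, 237.0]]
240 [[340.0, 244.0], [366.0, 201.0], [464.0, 201.0], [409.0, 229.0]]
wrist open tips at w1 (inner 172/343,row~259)
0 [322.10086211 231.29838876]
-13 [326.53428545 240.5368332 ]
-25 [331.20080127 250.25893181]
-35 [335.59844964 259.41894186]
-45 [340.55264922 269.73596527]
```

View pics/c0.png

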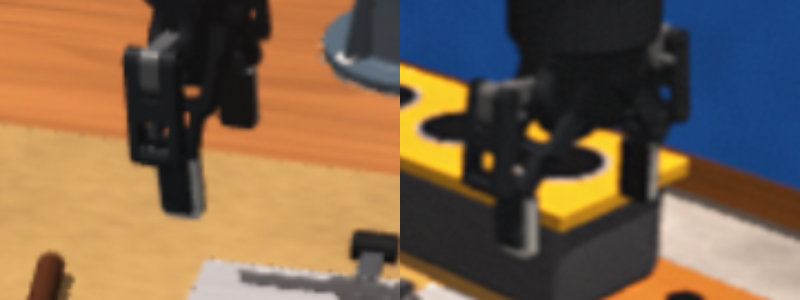

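All three cameras show the open finger tips about 46 mm behind the reported TCP, where 13 mm was stated. The real fingers end about 33 mm short of the nominal TCP, so I go 33 mm deeper for every grasp and push.

>>> step_arm(rot=[[0, 0, 0], [0, 0, 0], [0, 0, 0], [0, 0, 0], [0, 0, 0], [0, 0, 0], [0, 0, 0], [0, 0, 0], [0, 0, 0], [0, 0, 0], [0, 0, 0], [0, 0, 0]], delta_pos=[[0, 0, 0], [0, 0, 0], [0, 0, 0], [0, 0, 0], [0, 0, 1.1], [0, 0, 2.2], [0, 0, 3.3], [0, 0, 3.3], [0, 0, 3.3], [0, 0, 3.3], [0, 0, 3.3], [0, 0, 3.3]], hand=[0, 0, 0, 0, 0, 0, 0.2, 0.5, 0.8, 0.9, 0.9, 0.9], newtons=25)

```text
clock: 5.05
tcp_pos: [492.8, 62.0, 50.5]
orientation: [-3.138, -0.0, 0.059]
ft_force: [-0.3, 9.3, -2.6]
gripper_width: 31.4
gripper_force: 29.4
```

>>> step_arm(rot=[[0, 0, 0], [0, 0, 0], [0, 0, 0], [0, 0, 0], [0, 0, 0], [0, 0, 0], [0, 0, 0], [0, 0, 0], [0, 0, 0], [0, 0, 0], [0, 0, 0], [0, 0, 0]], delta_pos=[[0.04, -0.2, -0.98], [0.13, -0.2, -1.96], [0.26, -0.2, -2.93], [0.45, -0.2, -3.89], [0.74, -0.2, -5.03], [1.09, -0.2, -6.15], [1.51, -0.2, -7.25], [2.0, -0.2, -8.32], [2.54, -0.2, -9.36], [3.15, -0.2, -10.37], [3.82, -0.2, -11.33], [3.82, -0.2, -11.33]], hand=[0.9, 0.9, 0.9, 0.9, 0.9, 0.9, 0.9, 0.9, 0.9, 0.9, 0.9, 0.9], newtons=35)

```text
clock: 6.25
tcp_pos: [530.0, 64.2, 164.9]
orientation: [-3.142, 0.002, 0.061]
ft_force: [-2.1, 0.8, -1.4]
gripper_width: 31.3
gripper_force: 37.2
```

>>> step_arm(rot=[[0, 0, 0], [0, 0, 0], [0, 0, 0], [0, 0, 0], [0, 0, 0], [0, 0, 0], [0, 0, 0], [0, 0, 0], [0, 0, 0], [0, 0, 0], [0, 0, 0], [0, 0, 0]], delta_pos=[[0.73, 0, -0.93], [1.51, 0, -1.81], [2.34, 0, -2.64], [3.22, 0, -3.42], [4.14, 0, -4.15], [5.11, 0, -4.81], [6.12, 0, -5.42], [7.16, 0, -5.97], [8.23, 0, -6.46], [8.96, 0, -6.75], [9.7, 0, -7.0], [10.26, 0, -7.18]], hand=[0.9, 0.9, 0.9, 0.9, 0.9, 0.9, 0.9, 0.9, 0.9, 0.9, 0.9, 0.9])

```text
clock: 7.45
tcp_pos: [631.6, 70.3, 236.5]
orientation: [3.141, 0.004, 0.061]
ft_force: [-5.4, -0.7, -2.2]
gripper_width: 31.3
gripper_force: 35.7
```

>>> step_arm(rot=[[0, 0, 0], [0, 0, 0], [0, 0, 0], [0, 0, 0]], delta_pos=[[0.29, 0, -0.08], [0.57, 0, -0.16], [0.76, 0, -0.21], [0.76, 0, -0.21]], hand=[0.9, 0.9, 0.9, 0.9])

```text
clock: 7.85
tcp_pos: [639.9, 70.8, 238.8]
orientation: [3.141, 0.002, 0.061]
ft_force: [-4.8, -1.1, -1.6]
gripper_width: 31.2
gripper_force: 35.7
```

```bash
python3 - <<'E'
from h import *
for n in('side','scene'):
    im=robot.capture(n); cv2.imwrite(f'pics/{n}3.png',im[:,:,::-1])
p=[609.36,67.03,.0624]
def W(X):
    c,s=np.cos(p[2]),np.sin(p[2]);return [p[0]+c*X[0]-s*X[1],p[1]+s*X[0]+c*X[1],X[2]]
a=cv2.imread('pics/scene3.png')
for k,X in dict(S=(43,174,116),L=(17,174,117)).items(): print(k,proj('scene',W(X)),proj('side',W(X)))
c=proj('scene',W((43,150,116))).astype(int)
b=cv2.imread('pics/side3.png');d=proj('side',W((43,150,116))).astype(int);print(c,d)
cr=lambda im,c:cv2.resize(im[c[1]-75:c[1]+75,c[0]-50:c[0]+50],(400,600),interpolation=2)
cv2.imwrite('pics/c3.png',np.hstack([cr(a,c),cr(b,d)]))
E
```

```text
S [347.17912248 217.60254714] [208.20304325 148.07804691]
L [347.38886456 207.96414134] [200.11642163 151.97517282]
[334 215] [215 151]
```

View pics/c3.png

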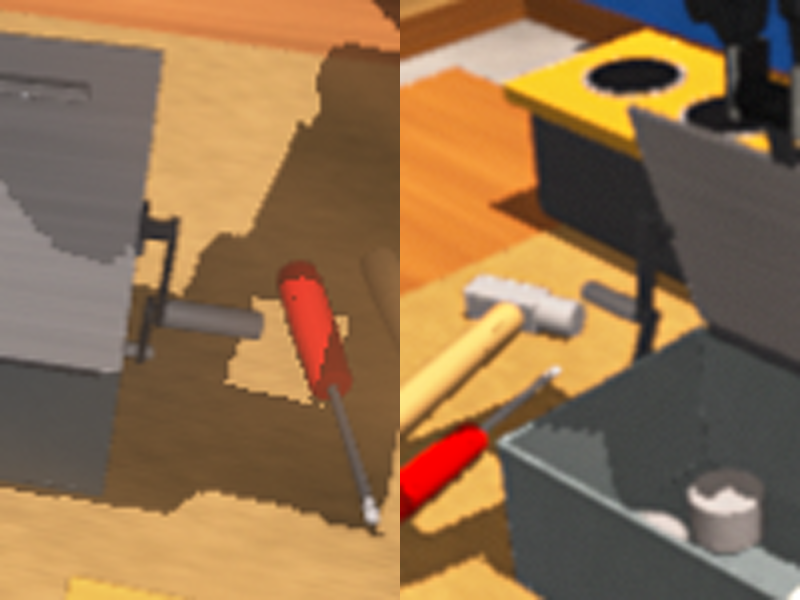

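The stay is nearly straight, with the peg tip at scene pixel (349.5,221) against about (347,218) predicted for straight. The stop hasn't been felt yet, so I raise a bit more.

>>> step_arm(rot=[[0, 0, 0], [0, 0, 0], [0, 0, 0], [0, 0, 0], [0, 0, 0]], delta_pos=[[0.1, 0, -0.02], [0.2, 0, -0.04], [0.3, 0, -0.06], [0.4, 0, -0.08], [0.4, 0, -0.08]], hand=[0.9, 0.9, 0.9, 0.9, 0.9])

```text
clock: 8.45
tcp_pos: [644.0, 71.1, 239.8]
orientation: [3.141, 0.002, 0.061]
ft_force: [-5.3, -0.6, -0.8]
gripper_width: 31.5
gripper_force: 35.8
```

>>> step_arm(rot=[[0, 0, 0], [0, 0, 0], [0, 0, 0], [0, 0, 0], [0, 0, 0]], delta_pos=[[0.1, 0, -0.02], [0.2, 0, -0.04], [0.3, 0, -0.05], [0.4, 0, -0.07], [0.4, 0, -0.07]], hand=[0.9, 0.9, 0.9, 0.9, 0.9])

```text
clock: 8.95
tcp_pos: [646.7, 71.2, 240.4]
orientation: [3.141, 0.005, 0.061]
ft_force: [-8.4, -0.5, 1.7]
gripper_width: 31.6
gripper_force: 35.9
```

```bash
cat > peg.py <<'E'
from h import *
# measure the peg: light-grey tip via cut_out on scene; report pixel of the rightmost end of the knee region
p=[609.36,67.03,.0624]
def W(X):
    c,s=np.cos(p[2]),np.sin(p[2]);return [p[0]+c*X[0]-s*X[1],p[1]+s*X[0]+c*X[1],X[2]]
def peg():
    im=robot.capture('scene'); r=robot.cut_out('scene','knee_peg')
    for d in r[:2]:
        m=d['region']; ys,xs=np.nonzero(m); 
        k=xs>=xs.max()-2; px=np.array([xs.max(),ys[k].mean()])
        # plane of peg end face y_box=174
        o,v=ray('scene',px); c,s=np.cos(p[2]),np.sin(p[2])
        n=np.array([-s,c,0]);t=(174-(n@(o-[p[0],p[1],0])))/(n@v);X=o+t*v
        print(round(d['p'],2),m.sum(),px,'box x,z of tip:',np.round([c*(X[0]-p[0])+s*(X[1]-p[1]),X[2]],1))
if __name__=='__main__': peg()
E
python3 peg.py; python3 -c "
from h import *
print(np.round(robot.get_obs()['ft_force'],2))"
```

```text
0.7 231 [350.         215.41176471] box x,z of tip: [ 70.2 149.6]
[-7.01 -1.33  2.03]
```

The stop has been reached: force is up and the peg tip has moved to row 215, past straight. Now I ease the lid back.

>>> step_arm(rot=[[0, 0, 0], [0, 0, 0], [0, 0, 0], [0, 0, 0], [0, 0, 0], [0, 0, 0], [0, 0, 0], [0, 0, 0], [0, 0, 0], [0, 0, 0]], delta_pos=[[-0.5, 0, 0.12], [-1.0, 0, 0.27], [-1.5, 0, 0.43], [-1.95, 0, 0.6], [-2.35, 0, 0.74], [-2.7, 0, 0.9], [-2.95, 0, 1.0], [-3.15, 0, 1.1], [-3.25, 0, 1.14], [-3.25, 0, 1.14]], hand=[0.9, 0.9, 0.9, 0.9, 0.9, 0.9, 0.9, 0.9, 0.9, 0.9])

```text
clock: 10.05
tcp_pos: [620.1, 69.6, 231.5]
orientation: [3.141, -0.011, 0.061]
ft_force: [-0.8, 0.8, 9.7]
gripper_width: 31.1
gripper_force: 37.1
```

```bash
python3 peg.py
```

```text
0.7 209 [349.         207.83333333] box x,z of tip: [ 37.6 137.3]
0.46 605 [204.         227.29268293] box x,z of tip: [686.6 783.9]
```

>>> step_arm(rot=[[0, 0, 0], [0, 0, 0], [0, 0, 0]], delta_pos=[[0.0, 0, 0], [-0.1, 0, 0.0], [-0.1, 0, 0]], hand=[0.9, 0.9, 0.9])

```text
clock: 10.45
tcp_pos: [619.3, 69.6, 231.2]
orientation: [3.141, -0.011, 0.061]
ft_force: [0.0, 0.8, 8.0]
gripper_width: 31.5
gripper_force: 36.9
```

```bash
python3 peg.py;  python3 - <<'E'
from h import *
a=robot.capture('scene')[:,:,::-1]
robot.capture('side')
b=robot.capture('side')[:,:,::-1]
cr=lambda im,c:cv2.resize(im[c[1]-75:c[1]+75,c[0]-50:c[0]+50],(400,600),interpolation=2)
cv2.imwrite('pics/c4.png',np.hstack([cr(a,(334,205)),cr(b,(215,141))]))
E
```

```text
0.58 202 [349. 208.] box x,z of tip: [ 38.1 137.3]
```

View pics/c4.png

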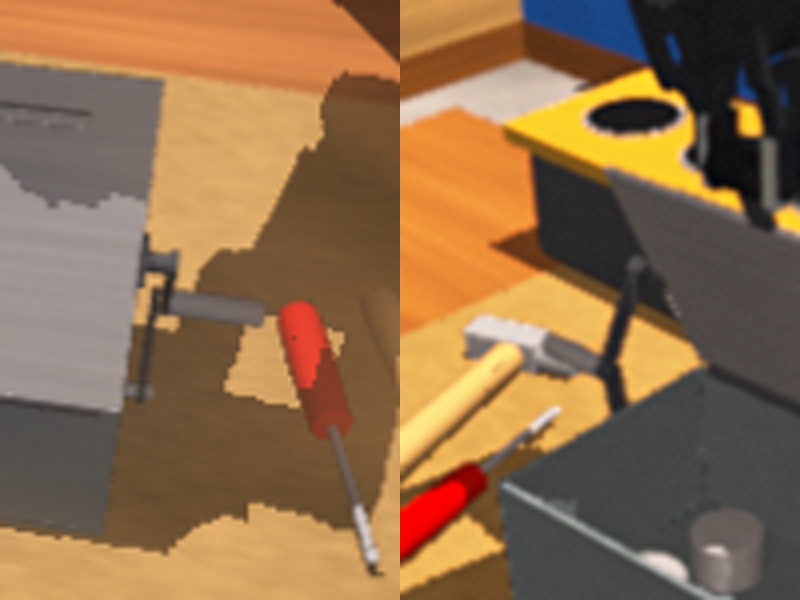

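The side view shows the knee bent well past straight toward the grip side, so the stay is locked. I release and withdraw upward.

>>> step_arm(rot=[[0, 0, 0], [0, 0, 0], [0, 0, 0], [0, 0, 0], [0, 0, 0], [0, 0, 0], [0, 0, 0], [0, 0, 0], [0, 0, 0], [0, 0, 0], [0, 0, 0], [0, 0, 0]], delta_pos=[[0.2, 0, 0], [0.2, 0, 0], [0.2, 0, 0], [0.2, 0, 0], [0.2, 0, 0], [0.2, 0, -3], [0.2, 0, -6], [0.2, 0, -7], [0.2, 0, -7], [0.2, 0, -7], [0.2, 0, -7], [0.2, 0, -7]], hand=[0.9, 0, 0, 0, 0, 0, 0, 0, 0, 0, 0, 0])

```text
clock: 11.9
tcp_pos: [616.8, 69.5, 295.9]
orientation: [-3.141, 0.003, 0.061]
ft_force: [0.2, 0.1, -0.1]
gripper_width: 85.4
gripper_force: 0.0
```

```bash
python3 peg.py;  python3 - <<'E'
from h import *
im=robot.capture('wrist')[:,:,::-1]; print(robot.get_obs()['ft_force'],robot.get_obs()['clock'])
# dark barrel blob
r=robot.cut_out('wrist','lid_grip')
for d in r[:2]: ys,xs=np.nonzero(d['region']);print(d['p'],d['centre'],xs.min(),xs.max(),ys.min(),ys.max())
cv2.imwrite('pics/w4.png',im)
o=robot.get_obs();print(o['tcp_pos'])
p=[609.36,67.03,.0624]
for a in(1.05,1.12,1.2):
    r=196.02;x=80-r*np.cos(a+.0153);z=101+r*np.sin(a+.0153);c,s=np.cos(p[2]),np.sin(p[2])
    X=[p[0]+c*x,p[1]+s*x,z];print(a,np.round(X,1),proj('wrist',X))
E
```

```text
0.67 232 [349.  207.8] box x,z of tip: [ 37.5 137.3]
[0.2433952  0.3099461  0.60476952] 12.05
0.58 [0.5012, 0.4076] 118 397 101 244
[617.40628738  69.48477248 297.0066594 ]
1.05 [594.5  66.1 272.5] [258.73528079 245.42019784]
1.12 [606.7  66.9 278.7] [258.79458005 234.17331343]
1.2 [621.1  67.8 284.8] [258.86151875 218.69199188]
```

View pics/w4.png

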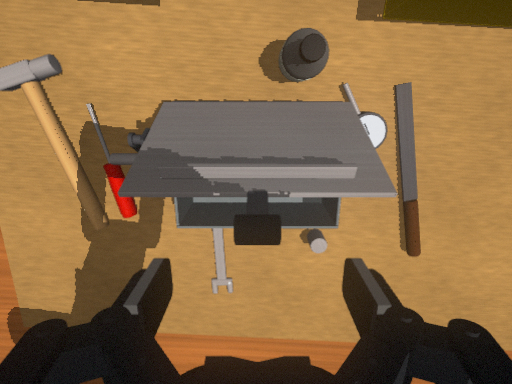

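Wrist picture: the barrel is at (257,230) and the lid stands open by itself at about 1.13 rad. I regrip with the fingers centred on the barrel.

>>> step_arm(rot=[[0, 0, 0], [0, 0, 0], [0, 0, 0], [0, 0, 0], [0, 0, 0], [0, 0, 0], [0, 0, 0], [0, 0, 0], [0, 0, 0], [0, 0, 0]], delta_pos=[[-0.4, 0, 0], [-0.8, 0, 2], [-0.8, 0, 5], [-0.8, 0, 7.1], [-0.8, 0, 7.1], [-0.8, 0, 7.1], [-0.8, 0, 7.1], [-0.8, 0, 7.1], [-0.8, 0, 7.1], [-0.8, 0, 7.1]], hand=[0, 0, 0, 0, 0.2, 0.5, 0.8, 0.9, 0.9, 0.9], newtons=35)

```text
clock: 13.1
tcp_pos: [610.6, 69.1, 228.4]
orientation: [3.141, -0.003, 0.061]
ft_force: [-1.3, 0.4, 6.3]
gripper_width: 31.4
gripper_force: 36.3
```

>>> step_arm(rot=[[0, 0, 0], [0, 0, 0], [0, 0, 0], [0, 0, 0], [0, 0, 0], [0, 0, 0], [0, 0, 0], [0, 0, 0], [0, 0, 0], [0, 0, 0]], delta_pos=[[0.36, 0, -0.25], [0.72, 0, -0.41], [1.08, 0, -0.55], [1.44, 0, -0.69], [1.82, 0, -0.82], [2.19, 0, -0.94], [2.48, 0, -1.03], [2.76, 0, -1.11], [3.0, 0, -1.17], [3.0, 0, -1.17]], hand=[0.9, 0.9, 0.9, 0.9, 0.9, 0.9, 0.9, 0.9, 0.9, 0.9])

```text
clock: 14.1
tcp_pos: [635.6, 70.6, 237.2]
orientation: [-3.142, 0.01, 0.061]
ft_force: [-8.2, -1.5, 2.2]
gripper_width: 31.0
gripper_force: 36.3
```

```bash
python3 peg.py
```

```text
0.68 237 [350.         213.41176471] box x,z of tip: [ 64.9 149.4]
```

>>> step_arm(rot=[[0, 0, 0], [0, 0, 0], [0, 0, 0], [0, 0, 0], [0, 0, 0]], delta_pos=[[0.15, 0, -0.04], [0.3, 0, -0.08], [0.45, 0, -0.11], [0.6, 0, -0.14], [0.6, 0, -0.14]], hand=[0.9, 0.9, 0.9, 0.9, 0.9])

```text
clock: 14.7
tcp_pos: [639.7, 70.8, 238.2]
orientation: [3.142, 0.015, 0.061]
ft_force: [-10.6, -1.0, 3.2]
gripper_width: 31.4
gripper_force: 36.5
```

```bash
python3 peg.py
```

```text
0.75 12758 [349.         216.66666667] box x,z of tip: [ 62.3 138.2]
0.6 160 [349.  216.5] box x,z of tip: [ 61.8 138.2]
```

>>> step_arm(rot=[[0, 0, 0], [0, 0, 0], [0, 0, 0], [0, 0, 0], [0, 0, 0]], delta_pos=[[0.1, 0, -0.03], [0.2, 0, -0.05], [0.3, 0, -0.07], [0.4, 0, -0.09], [0.4, 0, -0.09]], hand=[0.9, 0.9, 0.9, 0.9, 0.9])

```text
clock: 15.3
tcp_pos: [640.6, 70.9, 238.6]
orientation: [3.141, 0.022, 0.061]
ft_force: [-15.9, -2.0, 5.2]
gripper_width: 31.3
gripper_force: 36.6
```

```bash
python3 peg.py; python3 peg.py
```

```text
0.51 234 [349.   216.85] box x,z of tip: [ 62.8 138.2]
0.73 492 [377.         265.34615385] box x,z of tip: [307.3 317.8]
0.52 169 [348.  216.5] box x,z of tip: [ 50.  126.1]
```

The stop is firm: the last 4 mm of command gave only 0.9 mm of motion, at 16 N. I ease off, release and withdraw upward, closing the fingers above.

>>> step_arm(rot=[[0, 0, 0], [0, 0, 0], [0, 0, 0], [0, 0, 0], [0, 0, 0], [0, 0, 0], [0, 0, 0], [0, 0, 0], [0, 0, 0], [0, 0, 0], [0, 0, 0], [0, 0, 0]], delta_pos=[[-0.4, 0, 0.1], [-0.7, 0, 0.15], [-0.7, 0, 0.15], [-0.7, 0, 0.15], [-0.7, 0, 0.15], [-0.7, 0, 0.15], [-0.7, 0, 0.15], [-0.7, 0, -2], [-0.7, 0, -5], [-0.7, 0, -8], [-0.7, 0, -8], [-0.7, 0, -8]], hand=[0.9, 0.9, 0, 0, 0, 0, 0, 0, 0, 0.5, 1, 1])

```text
clock: 16.7
tcp_pos: [642.9, 71.1, 321.3]
orientation: [3.141, -0.002, 0.061]
ft_force: [-0.2, -0.3, -1.7]
gripper_width: 43.8
gripper_force: 0.0
```

```bash
python3 peg.py; python3 - <<'E'
from h import *
o=robot.get_obs();print(o['tcp_pos'],o['orientation'],o['q'])
robot.capture('side')
im=robot.capture('wrist');cv2.imwrite('pics/w5.png',im[:,:,::-1])
p=[609.36,69.03,.0624]
c,s=np.cos(p[2]),np.sin(p[2])
for a in(1.2,1.25,1.3):
    r=196.02;x=80-r*np.cos(a+.0153);z=101+r*np.sin(a+.0153)
    X=[p[0]+c*x,p[1]+s*x,z];print(a,np.round(X,1),proj('wrist',X))
E
```

```text
0.69 217 [349.         215.70588235] box x,z of tip: [ 59.7 138.1]
[641.7143796   71.03892521 319.13305006] [-3.14125150e+00  2.70830171e-03  6.10739976e-02] [-6.25318688e-02  4.55208239e-01  1.21521048e+00  4.66100876e-06
  1.47390363e+00  1.44719047e+00]
1.2 [621.1  69.8 284.8] [256.14749757 236.59539068]
1.25 [630.4  70.3 287.9] [256.10903054 227.34663709]
1.3 [639.8  70.9 290.7] [256.07032208 217.15812382]
```

View pics/w5.png

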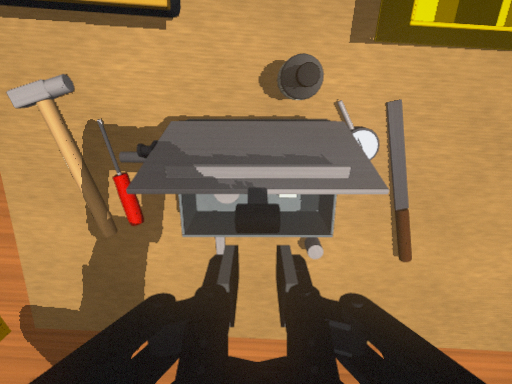

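>>> step_arm(rot=[[-4, 0, 0], [-8, 0, 0], [-12, 0, 0], [-16, 0, 0], [-20, 0, 0], [-20, 0, 0], [-20, 0, 0], [-20, 0, 0], [-20, 0, 0], [-20, 0, 0], [-20, 0, 0], [-20, 0, 0]], delta_pos=[[-0.8, -3, 0], [-1.6, -6, 0], [-2.4, -9, 0], [-3.2, -12, 0], [-3.8, -14.2, 0], [-3.8, -14.2, 2], [-3.8, -14.2, 5.5], [-3.8, -14.2, 9], [-3.8, -14.2, 12.5], [-3.8, -14.2, 16], [-3.8, -14.2, 18], [-3.8, -14.2, 18]], hand=[1, 1, 1, 1, 1, 1, 1, 1, 1, 1, 1, 1])

```text
clock: 18.1
tcp_pos: [592.6, 209.4, 135.8]
orientation: [2.79, 0.01, 0.061]
ft_force: [0.2, 0.3, 0.1]
gripper_width: 0.3
gripper_force: 0.0
```

```bash
cat > tip.py <<'E'
from h import *
p=[609.36,69.03,.0624]; c,s=np.cos(p[2]),np.sin(p[2])
o=robot.get_obs();R=toolR(o);t=np.array(o['tcp_pos'])-33*R[:,2]
bx=lambda X:np.round([c*(X[0]-p[0])+s*(X[1]-p[1]),-s*(X[0]-p[0])+c*(X[1]-p[1]),X[2]],1)
print('tcp box',bx(np.array(o['tcp_pos'])),'tip box',bx(t),'z axis',R[:,2].round(3),'F',o['ft_force'].round(2),o['gripper_width'])
E
python3 tip.py; python3 peg.py
```

```text
tcp box [ -7.9 141.1 135.8] tip box [ -7.6 152.5 166.8] z axis [ 0.012 -0.344 -0.939] F [0.23 0.35 0.06] 0.30218443779660137
0.59 153 [348. 216.] box x,z of tip: [ 48.6 126.1]
0.57 484 [377.         265.07407407] box x,z of tip: [307.  317.8]
```

>>> step_arm(rot=[[0, 0, 0], [0, 0, 0], [0, 0, 0], [0, 0, 0], [0, 0, 0], [0, 0, 0], [0, 0, 0], [0, 0, 0]], delta_pos=[[0, -0.8, 2.2], [0, -1.6, 4.4], [0, -2.3, 6.3], [0, -2.3, 6.3], [0.7, -2.3, 6.3], [1.4, -2.3, 6.3], [2.0, -2.3, 6.3], [2.0, -2.3, 6.3]], hand=[1, 1, 1, 1, 1, 1, 1, 1])

```text
clock: 19.0
tcp_pos: [618.2, 212.0, 74.9]
orientation: [2.793, -0.004, 0.061]
ft_force: [-0.5, 1.2, -0.4]
gripper_width: -0.2
gripper_force: 0.0
```

```bash
python3 tip.py
```

```text
tcp box [ 17.7 142.1  74.9] tip box [ 17.6 153.4 105.9] z axis [ 0.024 -0.34  -0.94 ] F [-0.45  1.16 -0.41] -0.17042139819069335
```

>>> step_arm(rot=[[0, 0, 0], [0, 0, 0], [0, 0, 0], [0, 0, 0]], delta_pos=[[0.1, -0.1, 0.2], [0.2, -0.1, 0.2], [0.3, -0.1, 0.2], [0.4, -0.1, 0.2]], hand=[1, 1, 1, 1])

```text
clock: 19.4
tcp_pos: [619.8, 212.2, 71.2]
orientation: [2.792, 0.0, 0.061]
ft_force: [0.2, 0.1, 0.4]
gripper_width: 0.3
gripper_force: 0.0
```

```bash
python3 tip.py;python3 tip.py
```

```text
tcp box [ 19.3 142.3  71.2] tip box [ 19.3 153.6 102.2] z axis [ 0.021 -0.341 -0.94 ] F [0.23 0.06 0.41] 0.3075749430083836
tcp box [ 19.3 142.3  71.2] tip box [ 19.3 153.6 102.2] z axis [ 0.021 -0.341 -0.94 ] F [0.23 0.06 0.41] 0.3075749430083836
```

>>> step_arm(rot=[[0, 0, 0], [0, 0, 0], [0, 0, 0], [0, 0, 0], [0, 0, 0]], delta_pos=[[0.1, 0, 0], [0.2, 0, 0], [0.3, 0, 0], [0.4, 0, 0], [0.4, 0, 0]], hand=[1, 1, 1, 1, 1])

```text
clock: 19.9
tcp_pos: [624.1, 212.4, 71.3]
orientation: [2.793, -0.0, 0.061]
ft_force: [-0.9, -0.3, 0.3]
gripper_width: 0.0
gripper_force: 0.0
```

```bash
python3 tip.py; python3 peg.py
```

```text
tcp box [ 23.6 142.2  71.3] tip box [ 23.7 153.5 102.4] z axis [ 0.021 -0.341 -0.94 ] F [-0.89 -0.3   0.27] 0.03561699567923131
0.53 169 [348.         215.64705882] box x,z of tip: [ 47.6 126. ]
```

>>> step_arm(rot=[[0, 0, 0], [0, 0, 0], [0, 0, 0], [0, 0, 0]], delta_pos=[[0.1, 0, 0], [0.2, 0, 0], [0.3, 0, 0], [0.3, 0, 0]], hand=[1, 1, 1, 1])

```text
clock: 20.4
tcp_pos: [626.4, 212.6, 70.9]
orientation: [2.792, 0.001, 0.061]
ft_force: [-1.6, -0.0, -1.1]
gripper_width: -0.0
gripper_force: 0.6
```

```bash
python3 tip.py; python3 peg.py
```

```text
tcp box [ 25.9 142.2  70.9] tip box [ 26.  153.5 101.9] z axis [ 0.02  -0.342 -0.94 ] F [-1.62 -0.04 -1.08] -0.0021990671513884364
0.62 1343 [238.        264.1369863] box x,z of tip: [758.7 923.3]
```

>>> step_arm(rot=[[0, 0, 0], [0, 0, 0], [0, 0, 0]], delta_pos=[[0.1, 0, 0], [0.2, 0, 0], [0.2, 0, 0]], hand=[1, 1, 1])

```text
clock: 20.8
tcp_pos: [628.4, 212.7, 71.0]
orientation: [2.792, 0.001, 0.061]
ft_force: [-2.5, 1.2, -2.3]
gripper_width: 0.1
gripper_force: 1.1
```

```bash
cat >> tip.py <<'E'
robot.capture('scene')
for d in robot.cut_out('scene','knee_peg')[:3]:
    ys,xs=np.nonzero(d['region'])
    if len(ys)<700: print('peg',round(d['p'],2),len(ys),xs.max(),np.round(ys[xs>=xs.max()-4].mean(),1),np.round([xs.mean(),ys.mean()],1))
E
python3 tip.py
```

```text
tcp box [ 28.  142.2  71. ] tip box [ 28.  153.5 102. ] z axis [ 0.02  -0.342 -0.94 ] F [-2.54  1.16 -2.3 ] 0.06082375467681039
peg 0.69 192 349 218.0 [335.5 215.6]
```

>>> step_arm(rot=[[0, 0, 0], [0, 0, 0], [0, 0, 0]], delta_pos=[[0.1, 0, 0], [0.2, 0, 0], [0.2, 0, 0]], hand=[1, 1, 1])

```text
clock: 21.2
tcp_pos: [629.8, 212.8, 70.6]
orientation: [2.792, 0.002, 0.061]
ft_force: [-4.1, 0.1, -2.9]
gripper_width: 0.3
gripper_force: 2.1
```

```bash
python3 tip.py
```

```text
tcp box [ 29.4 142.2  70.6] tip box [ 29.5 153.5 101.6] z axis [ 0.018 -0.342 -0.94 ] F [-4.08  0.08 -2.94] 0.31332075716193497
peg 0.55 198 349 218.5 [336.4 217.1]
```

>>> step_arm(rot=[[0, 0, 0], [0, 0, 0], [0, 0, 0]], delta_pos=[[0.05, 0, 0], [0.1, 0, 0], [0.1, 0, 0]], hand=[1, 1, 1])

```text
clock: 21.6
tcp_pos: [630.9, 212.8, 70.7]
orientation: [2.792, 0.002, 0.061]
ft_force: [-6.3, -0.9, -4.0]
gripper_width: -0.1
gripper_force: 2.6
```

```bash
python3 tip.py;python3 tip.py
```

```text
tcp box [ 30.4 142.1  70.7] tip box [ 30.5 153.4 101.8] z axis [ 0.019 -0.342 -0.94 ] F [-6.31 -0.86 -3.97] -0.05354047457382805
peg 0.8 242 349 219.0 [333.9 215.9]
tcp box [ 30.4 142.1  70.8] tip box [ 30.5 153.4 101.8] z axis [ 0.019 -0.342 -0.94 ] F [-4.78 -0.26 -4.03] 0.005448583746184083
peg 0.54 221 348 218.7 [333.9 215.1]
```

>>> step_arm(rot=[[0, 0, 0], [0, 0, 0], [0, 0, 0], [0, 0, 0]], delta_pos=[[-0.3, 0, 0], [-0.6, 0, 0], [-1.0, 0, 0], [-1.0, 0, 0]], hand=[1, 1, 1, 1])

```text
clock: 22.2
tcp_pos: [623.0, 212.6, 72.6]
orientation: [2.793, -0.003, 0.062]
ft_force: [-0.6, -0.1, 0.9]
gripper_width: -0.1
gripper_force: 0.1
```

```bash
python3 tip.py;python3 tip.py;python3 tip.py; python3 - <<'E'
from h import *
a=robot.capture('scene')[:,:,::-1].astype(int); b=cv2.imread('pics/scene3.png').astype(int)
for im in(a,b):
    print([ (im[r,340:344].mean(0).round().astype(int)).tolist() for r in range(204,230,1)])
E
```

```text
tcp box [ 22.6 142.5  72.6] tip box [ 22.5 153.7 103.6] z axis [ 0.024 -0.341 -0.94 ] F [-0.56 -0.09  0.86] -0.11466769976283762
peg 0.46 259 350 215.6 [334.8 213. ]
tcp box [ 22.5 142.4  72.2] tip box [ 22.4 153.7 103.2] z axis [ 0.023 -0.341 -0.94 ] F [-0.73 -0.19  0.12] 0.1789553446002037
peg 0.63 232 349 215.5 [335.1 212.2]
tcp box [ 22.3 142.3  71.8] tip box [ 22.2 153.6 102.8] z axis [ 0.023 -0.341 -0.94 ] F [0.44 0.91 0.15] 0.026782432126635423
peg 0.72 187 349 215.5 [335.  213.3]
peg 0.5 459 376 258.9 [363.8 227.9]
[[45, 52, 65], [56, 63, 74], [66, 72, 84], [77, 84, 94], [86, 94, 102], [91, 98, 108], [82, 90, 101], [106, 112, 125], [179, 185, 197], [192, 197, 210], [191, 195, 208], [178, 182, 194], [145, 150, 162], [108, 114, 128], [85, 108, 132], [103, 164, 213], [107, 172, 222], [106, 170, 221], [105, 170, 221], [103, 168, 217], [105, 168, 219], [108, 175, 226], [107, 173, 223], [105, 170, 220], [100, 164, 213], [98, 160, 210]]
[[52, 83, 112], [52, 82, 110], [52, 82, 111], [53, 84, 113], [53, 84, 113], [53, 84, 114], [53, 84, 114], [53, 84, 113], [52, 82, 111], [53, 83, 112], [53, 84, 113], [53, 84, 113], [50, 76, 100], [74, 84, 98], [88, 95, 108], [96, 103, 116], [102, 108, 121], [102, 108, 121], [93, 100, 114], [82, 90, 104], [57, 81, 106], [54, 85, 115], [62, 100, 134], [63, 100, 133], [60, 96, 129], [70, 113, 150]]
```

The peg sprang back to row 215.5, so it was not yet far enough through. The downward force on the tool shows friction because I pushed straight while the peg moves on an arc. I push again following the arc and average the force readings.

```bash
cat > tip2.py <<'E'
from h import *
p=[609.36,69.03,.0624]; c,s=np.cos(p[2]),np.sin(p[2])
F=[];T=[];Y=[]
for i in range(3):
    im=robot.capture('scene').astype(int); o=robot.get_obs();F.append(o['ft_force']);T.append(o['tcp_pos'])
    # lower edge of the peg at cols 340-343: grey -> mat (red-blue jump) 
    q=(im[195:240,340:344,0]-im[195:240,340:344,2]).mean(1)
    Y.append([195+j for j in range(44) if (q[j]<32)!=(q[j+1]<32)])
X=np.mean(T,0);F=np.mean(F,0)
print('x',round(c*(X[0]-p[0])+s*(X[1]-p[1]),1),'z',X[2].round(1),'F',F.round(2),np.linalg.norm(F).round(2),'edges',Y,o['clock'])
E
python3 tip2.py
```

```text
x 21.6 z 71.3 F [ 0.29 -0.17 -0.15] 0.36 edges [[217], [217], [217]] 22.7
```

>>> step_arm(rot=[[0, 0, 0], [0, 0, 0], [0, 0, 0], [0, 0, 0], [0, 0, 0]], delta_pos=[[0.2, 0, 0], [0.4, 0, 0], [0.5, -0.01, 0.03], [0.6, -0.02, 0.06], [0.7, -0.03, 0.09]], hand=[1, 1, 1, 1, 1])

```text
clock: 23.2
tcp_pos: [629.3, 212.7, 70.5]
orientation: [2.793, -0.001, 0.061]
ft_force: [-1.5, 0.7, -0.7]
gripper_width: -0.1
gripper_force: 0.7
```

```bash
python3 tip2.py
```

```text
x 28.8 z 70.4 F [-0.92 -0.22 -0.82] 1.25 edges [[220], [220], [220]] 23.35
```

>>> step_arm(rot=[[0, 0, 0], [0, 0, 0], [0, 0, 0], [0, 0, 0]], delta_pos=[[0.05, -0.01, 0.02], [0.1, -0.01, 0.03], [0.15, -0.02, 0.05], [0.2, -0.02, 0.06]], hand=[1, 1, 1, 1])

```text
clock: 23.75
tcp_pos: [630.6, 212.8, 69.9]
orientation: [2.792, 0.001, 0.061]
ft_force: [-1.9, -0.2, 1.0]
gripper_width: -0.1
gripper_force: 1.2
```

```bash
python3 tip2.py
```

```text
x 30.2 z 69.8 F [-2.38 -0.16  0.99] 2.58 edges [[221], [221], [221]] 23.9
```

>>> step_arm(rot=[[0, 0, 0], [0, 0, 0], [0, 0, 0], [0, 0, 0]], delta_pos=[[0.05, 0, 0.01], [0.1, 0, 0.02], [0.15, -0.01, 0.03], [0.2, -0.01, 0.04]], hand=[1, 1, 1, 1])

```text
clock: 24.3
tcp_pos: [632.3, 212.9, 69.1]
orientation: [2.792, 0.001, 0.061]
ft_force: [-3.7, 0.4, -0.6]
gripper_width: -0.2
gripper_force: 1.9
```

```bash
python3 tip2.py
```

```text
x 31.9 z 69.0 F [-3.97 -0.17  0.38] 3.99 edges [[222], [222], [222]] 24.45
```

>>> step_arm(rot=[[0, 0, 0], [0, 0, 0], [0, 0, 0]], delta_pos=[[0.05, 0, 0.01], [0.1, -0.01, 0.03], [0.12, -0.01, 0.04]], hand=[1, 1, 1])

```text
clock: 24.75
tcp_pos: [633.3, 212.9, 68.5]
orientation: [2.793, 0.002, 0.061]
ft_force: [-5.5, 1.1, -0.7]
gripper_width: -0.1
gripper_force: 2.6
```

```bash
python3 tip2.py
```

```text
x 32.9 z 68.5 F [-4.88  0.37 -0.58] 4.93 edges [[222], [222], [222]] 24.9
```

Force is 4.9 N, which by the data means about 7 mm beyond straight. I retract 15 mm and check whether the peg stays.

>>> step_arm(rot=[[0, 0, 0], [0, 0, 0], [0, 0, 0], [0, 0, 0], [0, 0, 0]], delta_pos=[[-0.3, 0, 0], [-0.6, 0, 0], [-1.0, 0, 0], [-1.5, 0, 0], [-1.5, 0, 0]], hand=[1, 1, 1, 1, 1])

```text
clock: 25.4
tcp_pos: [618.8, 212.0, 69.2]
orientation: [2.793, -0.0, 0.061]
ft_force: [-0.6, -0.6, -0.1]
gripper_width: 0.1
gripper_force: 0.0
```

```bash
python3 tip2.py; python3 tip.py
```

```text
x 18.9 z 69.2 F [0.13 0.28 0.06] 0.32 edges [[214, 215, 222], [214, 215, 222], [214, 215, 222]] 25.55
tcp box [ 19.  142.2  69.1] tip box [ 19.  153.4 100.1] z axis [ 0.022 -0.341 -0.94 ] F [-0.02  0.12 -0.83] 0.11183933922715872
peg 0.74 243 349 220.0 [334.  215.5]
```

The peg stays at tip row 220, about 50 mm in box x, so the knee is through. I go back over the grip.

>>> step_arm(rot=[[0, 0, 0], [0, 0, 0], [0, 0, 0], [0, 0, 0], [0, 0, 0], [0, 0, 0], [5, 0, 0], [10, 0, 0], [15, 0, 0], [20, 0, 0], [20, 0, 0], [20, 0, 0]], delta_pos=[[-1, 1.37, -3.77], [-1, 2.74, -7.54], [-1, 4.1, -11.3], [-1, 5.5, -15.1], [-1, 6.85, -18.8], [-1, 8.2, -22.6], [-0.5, 11.5, -21.4], [0, 14.8, -20.2], [0.3, 18.2, -18.9], [0.5, 21.5, -17.7], [0.5, 21.5, -17.7], [0.5, 21.5, -17.7]], hand=[1, 1, 1, 1, 1, 1, 1, 1, 1, 0.5, 0, 0])

```text
clock: 26.85
tcp_pos: [632.9, 68.9, 308.8]
orientation: [-3.142, 0.0, 0.057]
ft_force: [-0.2, 0.3, 0.8]
gripper_width: 43.2
gripper_force: 0.0
```

```bash
cat > bar.py <<'E'
from h import *
from scipy.optimize import minimize_scalar
im=robot.capture('wrist').astype(int); o=robot.get_obs(); print(o['tcp_pos'].round(1),o['orientation'].round(3),o['gripper_width'])
g=(im.max(2)<30)
g[300:]=0; n,l,st,ce=cv2.connectedComponentsWithStats(g.astype(np.uint8))
for i in range(1,n):
    if 150<st[i][4]<6000: print(st[i],ce[i].round(1))
p=[609.36,69.03,.0624];c,s=np.cos(p[2]),np.sin(p[2])
for a in(1.15,1.2,1.25,1.3):
    x=80-196.02*np.cos(a+.0153);z=101+196.02*np.sin(a+.0153);X=[p[0]+c*x,p[1]+s*x,z];print(a,np.round(X,1),proj('wrist',X).round(1))
E
python3 bar.py
```

```text
[632.7  70.8 308.7] [-3.141  0.     0.06 ] 50.82384556351366
[ 45   0 127   9 628] [122.4   2.7]
1.15 [612.   69.2 281.1] [256.5 240.6]
1.2 [621.1  69.8 284.8] [256.5 231.7]
1.25 [630.4  70.3 287.9] [256.4 221.7]
1.3 [639.8  70.9 290.7] [256.4 210.8]
```

```bash
python3 - <<'E'
from h import *
im=robot.capture('wrist').astype(int)
print('col',[(r,int(im[r,246:268].mean())) for r in range(184,260,3)])
print('row',[(x,int(im[216:224,x].mean())) for x in range(220,296,3)])
E
```

```text
col [(184, 86), (187, 68), (190, 60), (193, 61), (196, 55), (199, 55), (202, 38), (205, 37), (208, 38), (211, 38), (214, 38), (217, 40), (220, 39), (223, 38), (226, 38), (229, 38), (232, 54), (235, 139), (238, 145), (241, 143), (244, 142), (247, 146), (250, 143), (253, 142), (256, 143), (259, 142)]
row [(220, 58), (223, 58), (226, 58), (229, 58), (232, 58), (235, 37), (238, 39), (241, 38), (244, 40), (247, 38), (250, 37), (253, 40), (256, 39), (259, 39), (262, 39), (265, 41), (268, 41), (271, 41), (274, 40), (277, 40), (280, 39), (283, 58), (286, 58), (289, 58), (292, 58), (295, 58)]
```

The barrel spans rows 201–232 (centre 217), so the lid is at about 1.27 rad. I regrip and then start lowering.

>>> step_arm(rot=[[0, 0, 0], [0, 0, 0], [0, 0, 0], [0, 0, 0], [0, 0, 0], [0, 0, 0], [0, 0, 0], [0, 0, 0], [0, 0, 0], [0, 0, 0], [0, 0, 0], [0, 0, 0]], delta_pos=[[0, 0, 0], [0, 0, 0], [0, 0, 0], [0, 0, 2.5], [0, 0, 5], [0, 0, 7.2], [0, 0, 7.2], [0, 0, 7.2], [0, 0, 7.2], [0, 0, 7.2], [0, 0, 7.2], [0, 0, 7.2]], hand=[0, 0, 0, 0, 0, 0, 0.2, 0.5, 0.8, 0.9, 0.9, 0.9], newtons=35)

```text
clock: 28.15
tcp_pos: [634.0, 70.4, 238.8]
orientation: [3.14, -0.004, 0.061]
ft_force: [-0.3, -2.4, 6.5]
gripper_width: 31.5
gripper_force: 38.2
```

```bash
python3 tip.py; python3 tip2.py; python3 - <<'E'
import numpy as np
r,b=196.02,.0153;a0=1.27
f=lambda a:np.array([196-r*np.cos(a+b),r*np.sin(a+b)-3])
for a in [1.24,1.2,1.16,1.12,1.07,1.02,.97,.92,.86,.8,.74,.68]: print(round(a,2),((f(a)-f(a0))/10).round(2))
a0=.68
for a in [.62,.56,.5,.44,.38,.32,.26,.21,.16,.12,.08,.05,.02,0,-.01]: print(round(a,2),((f(a)-f(a0))/10).round(2))
E
```

```text
tcp box [ 2.470e+01 -1.000e-01  2.388e+02] tip box [ 2.450e+01 -1.000e-01  2.718e+02] z axis [ 0.004 -0.001 -1.   ] F [-0.26 -2.41  6.52] 31.53919641886929
peg 0.61 232 349 219.8 [334.1 215.2]
x 24.7 z 238.8 F [-0.18 -2.07  5.51] 5.89 edges [[215, 222], [215, 222], [215, 222]] 28.4
1.24 [-0.56 -0.17]
1.2 [-1.3  -0.43]
1.16 [-2.03 -0.72]
1.12 [-2.75 -1.04]
1.07 [-3.63 -1.47]
1.02 [-4.48 -1.95]
0.97 [-5.31 -2.47]
0.92 [-6.11 -3.03]
0.86 [-7.04 -3.76]
0.8 [-7.92 -4.54]
0.74 [-8.75 -5.37]
0.68 [-9.53 -6.25]
0.62 [-0.73 -0.93]
0.56 [-1.4  -1.89]
0.5 [-2.  -2.9]
0.44 [-2.55 -3.94]
0.38 [-3.04 -5.01]
0.32 [-3.46 -6.11]
0.26 [-3.81 -7.23]
0.21 [-4.05 -8.18]
0.16 [-4.25 -9.14]
0.12 [-4.37 -9.91]
0.08 [ -4.46 -10.69]
0.05 [ -4.51 -11.28]
0.02 [ -4.54 -11.87]
0 [ -4.55 -12.26]
-0.01 [ -4.55 -12.45]
```

>>> step_arm(rot=[[0, 0, 0], [0, 0, 0], [0, 0, 0], [0, 0, 0], [0, 0, 0], [0, 0, 0]], delta_pos=[[-0.56, 0, 0.17], [-1.3, 0, 0.43], [-2.03, 0, 0.72], [-2.75, 0, 1.04], [-3.63, 0, 1.47], [-3.63, 0, 1.47]], hand=[0.9, 0.9, 0.9, 0.9, 0.9, 0.9])

```text
clock: 29.0
tcp_pos: [597.5, 68.2, 223.9]
orientation: [3.14, -0.004, 0.061]
ft_force: [-1.4, -3.8, 5.6]
gripper_width: 31.5
gripper_force: 38.7
```

```bash
python3 tip.py; python3 tip2.py
```

```text
tcp box [-1.190e+01 -1.000e-01  2.239e+02] tip box [-12.1  -0.  256.9] z axis [ 0.004 -0.001 -1.   ] F [-1.38 -3.82  5.56] 31.492578370426987
peg 0.65 244 348 225.1 [333.1 220.8]
x -12.0 z 223.9 F [-2.16 -2.59  6.44] 7.27 edges [[221, 228], [221, 228], [221, 228]] 29.25
```

>>> step_arm(rot=[[0, 0, 0], [0, 0, 0], [0, 0, 0], [0, 0, 0], [0, 0, 0], [0, 0, 0], [0, 0, 0], [0, 0, 0], [0, 0, 0], [0, 0, 0], [0, 0, 0], [0, 0, 0]], delta_pos=[[-0.85, 0, 0.48], [-1.68, 0, 1.0], [-2.48, 0, 1.56], [-3.41, 0, 2.29], [-4.29, 0, 3.07], [-5.12, 0, 3.9], [-5.9, 0, 4.78], [-6.63, 0, 5.71], [-7.3, 0, 6.67], [-7.9, 0, 7.68], [-8.45, 0, 8.72], [-8.94, 0, 9.79]], hand=[0.9, 0.9, 0.9, 0.9, 0.9, 0.9, 0.9, 0.9, 0.9, 0.9, 0.9, 0.9])

```text
clock: 30.45
tcp_pos: [506.9, 62.8, 124.4]
orientation: [3.141, 0.0, 0.061]
ft_force: [-2.2, -4.0, 3.8]
gripper_width: 31.3
gripper_force: 43.1
```

>>> step_arm(rot=[[0, 0, 0], [0, 0, 0], [0, 0, 0], [0, 0, 0], [0, 0, 0], [0, 0, 0], [0, 0, 0], [0, 0, 0], [0, 0, 0], [0, 0, 0], [0, 0, 0]], delta_pos=[[-0.42, 0, 1.1], [-0.77, 0, 2.22], [-1.01, 0, 3.17], [-1.21, 0, 4.13], [-1.33, 0, 4.9], [-1.42, 0, 5.68], [-1.47, 0, 6.27], [-1.5, 0, 6.86], [-1.51, 0, 7.25], [-1.51, 0, 7.44], [-1.51, 0, 7.44]], hand=[0.9, 0.9, 0.9, 0.9, 0.9, 0.9, 0.9, 0.9, 0.9, 0.9, 0.9])

```text
clock: 31.55
tcp_pos: [491.0, 61.9, 49.1]
orientation: [3.141, 0.003, 0.061]
ft_force: [-2.5, -6.1, -2.5]
gripper_width: 31.2
gripper_force: 44.9
```

```bash
python3 tip.py
```

```text
tcp box [-118.6    0.3   49.1] tip box [-118.5    0.3   82.1] z axis [-0.003 -0.001 -1.   ] F [-2.48 -6.12 -2.47] 31.180329946414
peg 0.63 224 348 229.2 [332.6 225.1]
```

>>> step_arm(rot=[[0, 0, 0], [0, 0, 0], [0, 0, 0], [0, 0, 0]], delta_pos=[[0, 0, 0.15], [0, 0, 0.3], [0, 0, 0.5], [0, 0, 0.5]], hand=[0.9, 0.9, 0.9, 0.9])

```text
clock: 32.05
tcp_pos: [491.1, 61.9, 47.2]
orientation: [3.141, 0.001, 0.062]
ft_force: [-7.6, -5.6, 24.0]
gripper_width: 31.2
gripper_force: 48.1
```

>>> step_arm(rot=[[0, 0, 0], [0, 0, 0], [0, 0, 0], [0, 0, 0], [0, 0, 0], [0, 0, 0], [0, 0, 0], [0, 0, 0], [0, 0, 0], [0, 0, 0], [0, 0, 0]], delta_pos=[[0, 0, -0.1], [0, 0, -0.2], [0, 0, -0.2], [0, 0, -0.2], [0, 0, -0.2], [0, 0, -0.2], [0, 0, -3], [0, 0, -7], [0, 0, -11], [0, 0, -14], [0, 0, -14]], hand=[0.9, 0.9, 0, 0, 0, 0, 0, 0, 0, 0, 0])

```text
clock: 33.15
tcp_pos: [495.5, 62.5, 188.8]
orientation: [3.14, -0.01, 0.061]
ft_force: [-0.1, -0.1, -1.0]
gripper_width: 85.1
gripper_force: 0.0
```

```bash
python3 - <<'E'
from h import *
b0=cv2.imread('pics/scene0.png')  # 800x600
im=robot.capture('scene')[:,:,::-1]; now=cv2.resize(im,(800,600))
d=np.abs(now.astype(int)-b0).max(2)
print('diff px box/stay area',[(n,int((d[y0:y1,x0:x1]>40).sum())) for n,(x0,y0,x1,y1) in dict(lid=(325,260,500,365),peg=(495,310,550,370),tools=(550,300,700,480),left=(240,255,380,450)).items()])
r=robot.cut_out('scene','knee_peg')
for e in r[:2]: ys,xs=np.nonzero(e['region']);print(e['p'],xs.max(),ys[xs>=xs.max()-4].mean())
w=robot.capture('wrist').astype(int);o=robot.get_obs();print(o['tcp_pos'],o['ft_force'],o['clock'])
p=[609.36,69.03,.0624];c,s=np.cos(p[2]),np.sin(p[2])
for a in(0,.03,.1):
    x=80-196.02*np.cos(a+.0153);z=101+196.02*np.sin(a+.0153);print(a,proj('wrist',[p[0]+c*x,p[1]+s*x,z]).round(1))
print([(k,int(w[k,248:266].mean())) for k in range(170,230,2)])
E
```

```text
diff px box/stay area [('lid', 5613), ('peg', 813), ('tools', 830), ('left', 1)]
0.75 348 229.59459459459458
0.7 322 193.90123456790124
[491.40758734  62.71168635 184.10566483] [0.9011026  0.67839873 0.47910942] 33.3
0 [257.5 190.6]
0.03 [257.5 192.5]
0.1 [257.5 196.3]
[(170, 76), (172, 76), (174, 74), (176, 74), (178, 74), (180, 71), (182, 46), (184, 33), (186, 32), (188, 34), (190, 34), (192, 33), (194, 33), (196, 32), (198, 32), (200, 33), (202, 31), (204, 75), (206, 107), (208, 110), (210, 110), (212, 110), (214, 107), (216, 109), (218, 110), (220, 109), (222, 108), (224, 104), (226, 108), (228, 105)]
```

```bash
python3 - <<'E'
from h import *
for _ in range(8): robot.capture('side')
w=robot.capture('wrist').astype(int);o=robot.get_obs();print(o['tcp_pos'],o['orientation'],o['clock'])
w1=cv2.imread('pics/w1.png').astype(int)
p=[609.36,69.03,.0624];c,s=np.cos(p[2]),np.sin(p[2])
for a in(0,.03,.06):
    x=80-196.02*np.cos(a+.0153);z=101+196.02*np.sin(a+.0153);print(a,proj('wrist',[p[0]+c*x,p[1]+s*x,z]).round(1))
print([(k,int(w[k,248:266].mean())) for k in range(178,208)])
print('w1',[(k,int(w1[k,248:266].mean())) for k in range(174,208,1)])
E
```

```text
[492.00429286  62.50529877 184.31524782] [-3.14142600e+00  9.82418532e-04  6.10100461e-02] 33.75
0 [257.2 191.2]
0.03 [257.2 193.1]
0.06 [257.2 194.8]
[(178, 72), (179, 74), (180, 68), (181, 57), (182, 40), (183, 33), (184, 33), (185, 32), (186, 32), (187, 33), (188, 34), (189, 34), (190, 33), (191, 34), (192, 33), (193, 32), (194, 32), (195, 32), (196, 32), (197, 30), (198, 32), (199, 32), (200, 32), (201, 31), (202, 31), (203, 31), (204, 94), (205, 107), (206, 108), (207, 109)]
w1 [(174, 74), (175, 70), (176, 62), (177, 53), (178, 47), (179, 48), (180, 46), (181, 42), (182, 36), (183, 32), (184, 32), (185, 32), (186, 33), (187, 34), (188, 33), (189, 32), (190, 33), (191, 34), (192, 33), (193, 34), (194, 32), (195, 32), (196, 32), (197, 32), (198, 32), (199, 33), (200, 33), (201, 32), (202, 36), (203, 94), (204, 108), (205, 108), (206, 109), (207, 110)]
```

The lid is back where it started: the barrel's image offset is 1.3 px against 1.4 px at first. The peg tip row is 229.6 against 229.1.

```bash
python3 -c "
from station import robot
print(robot.hand_in())"
```

```text
the job is handed in; nothing more can be done
None
```

I handed the job in at about 34 s of the 72 s allowed: the lid stood on the locked stay by itself, the knee was pushed back through at about 5 N, and the lid was lowered shut without slamming; the hand-in call returned no verdict. The highest push on the stay was about 7.4 N, in an earlier try that sprang back. The tools and bottle were never touched, though I did not measure their positions again at the end.

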